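Refill and prime the laundry dosing unit

ROBOT

A 6-joint arm with a two-finger parallel gripper is mounted at the origin on the work surface. World frame = base frame: x ahead of the robot, y to its left, z up, the work surface at z = 0. Lengths are in m, angles in degrees, forces in N, time in s.
With the tool pointing down it reaches from about 0.425 to 0.925 m from the base axis. Payload 12.5 kg.
Tool frame: the origin (TCP) lies at the very end of the fingers, on their centre line; the grasp point (between the pads) lies 19 mm behind it; z points along the fingers, y is the line along which they close (so a half turn about z gives the same grasp; the last joint's range is limited). The gripper opens to 85 mm and grips with 20 to 120 N. Pads are 22 mm wide; open, the fingers measure 114 mm over their backs; the gripper's body (76 mm by 85 mm) begins 54 mm behind the grasp point. The pads swing forward as they close: fully open they stand 13 mm farther back than shut.
Start: joints at [69.809, 28.126, 89.318, -0, 62.55, -6.05], TCP at [0.153, 0.606, 0.231] pointing down, gripper open.
Joint ranges: [-177.58, 177.58], [-47.91, 125.51], [2.72, 160], [-65.01, 245.01], [3.68, 167.84], [-153.87, 153.87]. Speed limits (degrees/s): [127.2, 127.2, 159.86, 180, 180, 180].

INTERFACE

Orientations are given as [roll, pitch, yaw] about the fixed x, y, z axes, in that order (R = Rz(yaw) Ry(pitch) Rx(roll)).
In Python, from plant import readout, cams, finish_job, masks_of, spot_point gives the robot as it stands.
- The arm moves only by the shell command python3 -m jog 'ROWS' [FORCE]. ROWS is a JSON object whose one key "increments" holds a list of rows, each a list of 5 numbers: the shift along the tool's x, y, z in units of 30 mm (1.0 is 30 mm), then the turn about the tool's z in units of 10 degrees (1.0 is 10 degrees), then the opening, from 0 (shut) to 1 (fully open). A call has exactly 5 rows; each row shifts and turns the commanded pose from where the row before left it, along the tool's axes as they then stand; what a row does not reach is not made up. A row lasts 1/8 s, in which the tool goes at most 62.5 mm and 10.7 degrees, less where a joint would pass 70% of its speed; a pose out of reach is approached as far as the arm can. A call is refused whole if a number of a shift passes 1 or a number of a turn 1, either way. A call with a gripper value outside its range is refused whole. The fingers move at their own pace and stop on an object; FORCE is the grip in N (left out, the last holds). Time passes only in rows, so rows that do not move let the fingers close, or fill a call up. It gives the time, the measured TCP pose, the force, the opening and the grip force at its end, in the units of the state.
- readout.get_obs(): the state, without advancing time (a new reading comes with each control period).
- cams.read_camera(name): name is "scene" or "top"; returns a dict with "pixels" (420x560x3 uint8, red, green, blue), "range_z" (420x560 float32, m along the optical axis (not along the pixel's ray), 0 where there is no reading), "mtx" (3x3 intrinsics, pixels), "rvec" (rotation vector, rad) and "tvec" (3), from world to camera coordinates, as OpenCV has them. Camera axes: x right, y down, z forward; pixel columns grow to the right and rows downward; lengths in m; the calibration is good to about 2 mm. A picture is of the moment at which its call begins.
- finish_job(): hands the job in; it is judged then, once.
Trained networks look in a picture, given as the dict that the camera call returned (one of the last four; its "shot" number tells which), for a name from the list of things; names that differ only in an ending like _2 or _b are one class to them, and where a whole thing is asked for, a point or a joint stands for the part that bears it (a point fixed in the world has none). Each returns a list of dicts, best first, with "score" (0 to 1); they miss things now and then, are a little off and sometimes report something else, mostly with a low value. They report only what shows in the picture. A call takes as long as a camera call. They do not tell look-alikes from the thing itself.
- masks_of(picture, query): "region" (420x560 bool, what is visible of it).
- spot_point(picture, query): "location" ([x, y, z] in m, in the coordinates of the camera as it stood for that picture, good to about 4 mm: a listed point, or the origin of a listed thing).
The state is a dict: "time": time; "q": joint angles; "joint_vel": joint speeds; "joint_torque": joint torques, N m; "tcp_pos": TCP position; "orientation": TCP orientation; "ft_force": force on the tool from outside, world axes, zero at the start; "wrist_torque": the same for the moment, N m; "finger_gap": finger opening in m; "gripper_force": force on a finger pad.
Only numpy, scipy, OpenCV 4.12 (cv2) and the standard library are available. Lean on these libraries where they do the work, as an engineer would, in place of code of your own. Each camera call takes 0.05 s, during which the arm holds its last target. There are 200 camera calls.

TASK

Refill and prime the detergent dosing unit: stand the detergent cartridge upright in the unit's open drawer, let go of it, and slide the drawer fully shut. Then take the priming key from its stand, turn it so that its cross-shaped fins mesh with the cross slot on top of the unit, and slide it down until it is fully home against the spring. Finish while still holding the key pressed home, without letting go; leave the lidded jar and the measuring cup standing where they are.

Things in the scene. Friction and masses are not known exactly. Their poses are not given: they have to be found in the camera images.
- cartridge: Detergent cartridge, loose: white upright block, 60 (its x) x 40 (its y) x 52 mm high, with a grey round screw cap 24 mm wide and 10 mm high on top (62 mm in all). Origin at the centre of its underside, z up. About 0.2 kg. Grasp across its 40 mm width below the cap.
- key: Priming key, loose, 0.12 kg, upright in its stand. Origin: centre of the underside of its flange (steel disc 38 wide, 5 thick), z up. Black grip bar 56 (x) x 14 (y) mm at z 25 to 53 mm, on a round stem. Below the flange a cross of 4 steel fins along the key's x and y (so parallel and square to the bar), 28 across, 6 thick, V-edged, ending at z -30; round nose 9 wide to z -32.5.
- stand: Key stand, fixed: white ring 60 mm outside and 35 mm inside diameter, 45 mm high; the key's flange rests on its rim, the fins hang inside. Origin at the centre of its underside, on the table.
- unit: Dosing unit, fixed: white box 200 (its x) x 200 (its y) x 110 mm high. Origin at the centre of its underside, on the table. The drawer slides out of its front face (at its x = -100 mm) towards its own -x. The drive socket stands on its top, 30 mm from the middle towards the front. The mouth for the drawer leaves 82 mm above the drawer's inner floor.
- tray (a joint): Drawer opening: 0 fully shut, grows to 0.14 m as it is pulled out. It stays where it is left; sliding takes about 2 N.
- tray_floor (a point): Point on top of the drawer's inner floor (14 mm above the table), moves with the drawer, axes as the unit's. Inside spans x -64 to +66, y -80 to +80 mm of it; side and back walls 46 mm high, front panel 80 mm, above the floor. The floor with x below (opening - 64 mm) lies outside the unit, open from above.
- tray_lip (a point): Centre of the front face of the drawer's grip lip, a dark bar 120 (y) x 16 (z) mm which stands 11 mm out of the front panel, 80 mm above the table; moves with the drawer. Push on it along the unit's +x to shut the drawer.
- socket_mouth (a point): Centre of the cross slot's mouth on the top of the drive socket, 160 mm above the table; z up. Metal 52 mm square block 44 high, turned at any angle, stiff (0.4 N m). Slot arms along this point's x and y and the block's sides, 8.5 wide, 33 across. Key fully home: its origin here, flange flat on the block. Fins fit at any quarter turn, else enter 5 mm at most.
- plunger (a joint): Travel of the spring plunger in the bottom of the slot: 0 untouched, about 0.012 m with the key fully home. The key's nose meets it 12.5 mm before home; it pushes up with 2.7 N at first and about 8.3 N at home, so it lifts the key again when that is let go.
- jar: Bystander: white jar with a lid, 72 mm wide, 95 mm high. Origin at the centre of its underside.
- cup: Bystander: clear measuring cup, 76 mm wide, 75 mm high. Origin at the centre of its underside.
Things that resemble listed ones, but are neither listed nor needed, are in the scene too. What is shaped like the cartridge but red is not meant. What is shaped like the key but pink is not meant.

How it is judged (in metres and radians):
On the way, in this order (a step that is already met when the one before it is completed fails the run):
1. the cartridge stands upright on the open drawer's floor, let go (x of cartridge in the frame of tray_floor between -0.062 and 0.064 m and y of cartridge in the frame of tray_floor between -0.078 and 0.078 m and z of cartridge in the frame of tray_floor below 0.006 m and angle between cartridge's own z axis and vertical below 0.15 rad and contact force between the fingers and cartridge below 0.1 N and value of joint tray above 0.03 m), for 0.2 s.
2. the drawer is shut with the cartridge upright inside (value of joint tray below 0.006 m and z of cartridge in the frame of tray_floor below 0.006 m and angle between cartridge's own z axis and vertical below 0.15 rad), for 0.1 s.
3. the gripped key is meshed and home against the spring (value of joint plunger above 0.0095 m and z of key in the frame of socket_mouth below 0.002 m and contact force between the fingers and key above 3 N), for 0.3 s.
At the end, for the whole second after the job is handed in: Through the last second: drawer open under 8 mm, cartridge upright (0.15 rad) on its floor; key within 4 mm of the slot axis and 0.07 rad of vertical, flange within 2 mm of the socket top, plunger in over 9.5 mm, fingers on the key with over 3 N (all of step 3 and value of joint tray below 0.008 m and x of cartridge in the frame of tray_floor between -0.062 and 0.064 m and y of cartridge in the frame of tray_floor between -0.078 and 0.078 m and z of cartridge in the frame of tray_floor below 0.006 m and angle between cartridge's own z axis and vertical below 0.15 rad and horizontal distance between key and socket_mouth below 0.004 m and angle between key's own z axis and vertical below 0.07 rad); the arm keeps its last pose, push and grip.
It fails at once if the jar or the cup is knocked over or shifted more than 30 mm (distance of any of jar, cup from where it was at the start of the episode above 0.03 m or angle between any of jar, cup's own z axis and vertical above 0.3 rad).
It also fails if it takes over 72 s, if anything falls off the work surface, if the arm or the gripper's body presses on something with over 40 N, if the wrist force passes 120 N, or if a joint passes its speed limit or range.

## Working session

There is one attempt and no reset: what is moved stays moved. The work goes in short steps, Python scripts to look and compute and a shell command to move; the robot and the scene stay as the last step left them, time stands still between calls to the robot, and variables do not carry over. Pictures are saved under pics/ and viewed, at most 10 in all, crops included, and the job is handed in when it is done.

```bash
mkdir -p pics; ls
cat > h.py <<'E'
import numpy as np, cv2
from plant import readout, cams, finish_job, masks_of, spot_point
def cw(p,c):
    R=cv2.Rodrigues(np.array(p["rvec"],float))[0]; return R.T@(np.array(c,float).ravel()-np.array(p["tvec"],float).ravel())
def px(p,w):
    return cv2.projectPoints(np.array(w,float).reshape(-1,3),np.array(p["rvec"],float),np.array(p["tvec"],float),p["mtx"],None)[0].reshape(-1,2)
def cloud(p):
    K=p["mtx"];z=p["range_z"];v,u=np.indices(z.shape)
    c=np.stack([(u-K[0,2])/K[0,0]*z,(v-K[1,2])/K[1,1]*z,z],-1)
    R=cv2.Rodrigues(np.array(p["rvec"],float))[0]
    w=(c-np.array(p["tvec"],float).ravel())@R; w[z<=0]=np.nan; return w
def save(p,n): cv2.imwrite("pics/"+n,p["pixels"][:,:,::-1])
E
python3 - <<'E'
from h import *
print(readout.get_obs())
for n in("scene","top"):
    p=cams.read_camera(n);save(p,n+"1.png")
    for q in("cartridge","key","stand","unit","tray_floor","tray_lip","socket_mouth","jar","cup"):
        print(n,q,[(round(d["score"],2),cw(p,d["location"]).round(3).tolist(),px(p,cw(p,d["location"])).round()[0].tolist()) for d in spot_point(p,q)])
E
```

```text
pics
{'time': 0.0, 'q': array([ 6.98073746e+01,  2.81649383e+01,  8.93530883e+01,  1.77596265e-03,
        6.25490821e+01, -6.04898789e+00]), 'joint_vel': array([ 0.06278418,  0.08132434,  0.02215373, -0.02872252,  0.02780416,
        0.01688166]), 'joint_torque': array([ 1.56058519e-03, -6.18444371e+01, -2.61594665e+01, -2.10722243e-05,
        4.02642836e-03,  1.51186924e-05]), 'tcp_pos': array([0.15259067, 0.60583074, 0.23070136]), 'orientation': array([-1.79933431e+02, -8.63810255e-03,  1.65855538e+02]), 'ft_force': array([ 0.35167401,  0.75003785, -0.18276851]), 'wrist_torque': array([ 0.00356513, -0.01066893,  0.01462861]), 'gripper_force': 0.0, 'finger_gap': 0.08514717099741037}
scene cartridge [(0.88, [0.456, -0.343, -0.002], [123.0, 246.0]), (0.61, [0.451, -0.232, -0.003], [168.0, 232.0])]
scene key [(0.75, [0.466, 0.372, 0.031], [382.0, 166.0]), (0.54, [0.398, 0.3, 0.044], [349.0, 154.0])]
scene stand [(0.84, [0.393, 0.302, 0.006], [347.0, 163.0])]
scene unit [(0.94, [0.67, -0.037, -0.001], [272.0, 275.0])]
scene tray_floor [(0.59, [0.516, -0.061, 0.018], [240.0, 225.0])]
s
[... 230 characters left out ...]
54.0, 301.0]), (0.55, [0.643, -0.039, 0.159], [265.0, 221.0]), (0.37, [0.672, -0.038, -0.001], [272.0, 276.0])]
top cartridge [(0.76, [0.461, -0.346, 0.001], [426.0, 243.0])]
top key [(0.71, [0.471, 0.365, 0.03], [123.0, 246.0])]
top stand [(0.84, [0.397, 0.304, -0.001], [153.0, 277.0])]
top unit [(0.93, [0.676, -0.041, -0.003], [296.0, 157.0]), (0.59, [0.397, 0.305, -0.004], [153.0, 276.0])]
top tray_floor [(0.9, [0.519, -0.059, 0.014], [306.0, 221.0])]
top tray_lip [(0.89, [0.435, -0.071, 0.077], [315.0, 258.0])]
top socket_mouth [(0.71, [0.646, -0.041, 0.164], [301.0, 156.0])]
top jar [(0.92, [0.631, 0.293, 0.002], [157.0, 178.0])]
top cup [(0.89, [0.638, -0.302, -0.002], [404.0, 170.0])]
```

View pics/scene1.png

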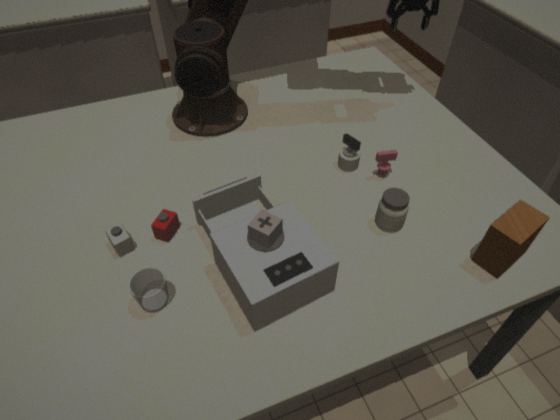

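View pics/top1.png

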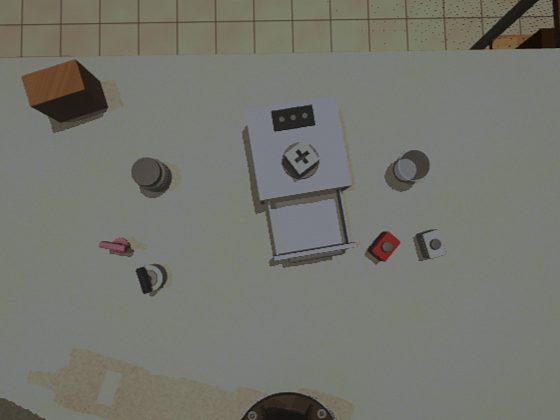

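The pictures show the white cartridge at scene (119,240) / top (431,243), with the red look-alike at scene (165,225) / top (384,246). The black key is in its stand at scene (350,150) / top (150,278), with the pink one at scene (386,160) / top (117,245). The drawer is open towards the robot and the cross socket is at top (301,157).

```bash
cat > m.py <<'E'
from h import *
def rect(w,c,r,zl,zh,cond=None):
    m=(np.hypot(w[...,0]-c[0],w[...,1]-c[1])<r)&(w[...,2]>zl)&(w[...,2]<zh)
    if cond is not None:m&=cond
    q=w[m]
    if len(q)<5: return len(q)
    z=np.median(q[:,2]); R=cv2.minAreaRect((q[:,:2]*1000).astype(np.float32))
    return len(q),"z%.3f"%z,"c",np.round(R[0],1).tolist(),"sz",np.round(R[1],1).tolist(),"ang%.1f"%R[2],"mean",(q[:,:2].mean(0)*1000).round(1).tolist()
if __name__=="__main__":
  for n in("scene","top"):
    p=cams.read_camera(n);w=cloud(p);print(n)
    print("cart body",rect(w,(.458,-.345),.055,.044,.056)); print("cart cap",rect(w,(.458,-.345),.055,.058,.068))
    print("red body",rect(w,(.451,-.232),.055,.044,.056))
    print("key bar",rect(w,(.395,.303),.055,.088,.105)); print("stand/flange",rect(w,(.395,.303),.045,.04,.054))
    print("socket",rect(w,(.643,-.038),.05,.154,.166)); print("unit top",rect(w,(.673,-.039),.15,.106,.114))
    print("lip",rect(w,(.433,-.07),.1,.08,.093)); print("drawer floor",rect(w,(.518,-.06),.09,.008,.02))
    print("front panel",rect(w,(.443,-.07),.11,.09,.1));print("jar",rect(w,(.63,.293),.06,.09,.1));print("cup",rect(w,(.637,-.301),.06,.07,.08))
    if n=="top":
        for nm,(u,v) in dict(cart=(431,243),key=(150,278),sock=(301,157)).items():pass
        a=[cv2.resize(p["pixels"][v-33:v+33,u-33:u+33],(264,264),interpolation=cv2.INTER_CUBIC) for u,v in((431,243),(150,278),(301,157))]
        cv2.imwrite("pics/crop1.png",np.hstack(a)[:,:,::-1])
    u=spot_point(p,"unit")
E
python3 m.py
```

```text
scene
cart body (292, 'z0.051', 'c', [460.4, -343.5], 'sz', [63.0, 40.0], 'ang15.3', 'mean', [466.2, -342.6])
cart cap (69, 'z0.062', 'c', [458.3, -343.3], 'sz', [20.8, 24.3], 'ang85.1', 'mean', [460.2, -343.8])
red body (276, 'z0.051', 'c', [457.4, -232.7], 'sz', [39.5, 59.7], 'ang46.9', 'mean', [463.4, -233.8])
key bar (107, 'z0.096', 'c', [399.3, 300.4], 'sz', [56.3, 14.1], 'ang21.5', 'mean', [401.7, 300.1])
stand/flange (205, 'z0.046', 'c', [401.4, 298.1], 'sz', [57.5, 55.1], 'ang41.1', 'mean', [404.9, 296.4])
socket (496, 'z0.160', 'c', [645.3, -40.9], 'sz', [53.1, 54.0], 'ang34.6', 'mean', [647.1, -41.6])
unit top (5884, 'z0.110', 'c', [674.9, -35.7], 'sz', [202.8, 202.1], 'ang8.0', 'mean', [690.7, -40.9])
lip (385, 'z0.088', 'c', [445.5, -69.6], 'sz', [26.0, 181.1], 'ang7.4', 'mean', [451.5, -71.2])
drawer floor (829, 'z0.014', 'c', [478.7, -68.6], 'sz', [62.9, 167.3], 'ang13.8', 'mean', [475.9, -64.8])
front panel (271, 'z0.093', 'c', [448.1, -69.2], 'sz', [19.5, 181.0], 'ang6.7', 'mean', [452.1, -72.6])
jar (414, 'z0.094', 'c', [632.2, 294.7], 'sz', [59.1, 62.4], 'ang61.3', 
[... 642 characters left out ...]
cket (555, 'z0.160', 'c', [645.8, -40.8], 'sz', [52.0, 52.5], 'ang35.9', 'mean', [645.5, -40.9])
unit top (6671, 'z0.111', 'c', [675.8, -36.7], 'sz', [201.1, 200.3], 'ang8.1', 'mean', [672.8, -36.2])
lip (360, 'z0.089', 'c', [445.2, -68.4], 'sz', [21.1, 176.2], 'ang8.2', 'mean', [443.2, -69.4])
drawer floor (3609, 'z0.015', 'c', [520.2, -59.6], 'sz', [130.2, 160.5], 'ang8.2', 'mean', [519.5, -59.6])
front panel (435, 'z0.094', 'c', [445.9, -69.0], 'sz', [19.8, 180.5], 'ang8.2', 'mean', [449.9, -68.6])
jar (660, 'z0.095', 'c', [632.8, 294.8], 'sz', [61.0, 61.5], 'ang89.9', 'mean', [632.4, 294.5])
cup (221, 'z0.075', 'c', [638.0, -298.9], 'sz', [74.3, 74.1], 'ang53.0', 'mean', [639.9, -301.8])
```

View pics/crop1.png

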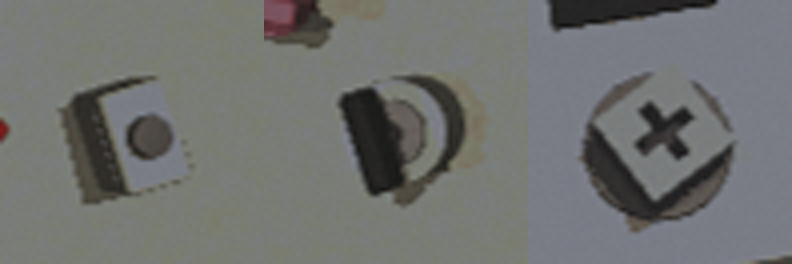

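The crop confirms the white cartridge with its grey cap, the black-barred key in its white stand, and the cross socket. Both views agree to about 2 mm:

| Item | Position (mm) | Yaw / height |
|---|---|---|
| Cartridge | (460,-344) | yaw 15.4°, top at 52 mm |
| Key bar | (399,301) | about 19°, top at 97 mm |
| Socket | (645.6,-40.9) | about 35.5°, 160 mm high |
| Unit | | yaw 8.1° |
| Tray floor centre | (519.5,-59.6) | drawer open about 0.12 m |

I'll move next: turn 90°, go out in x, then swing to the cartridge.

```bash
python3 -m jog '{"increments":[[0,0,0,1,1],[0,0,0,1,1],[0,0,0,1,1],[0,0,0,1,1],[0,0,0,1,1]]}'
python3 -m jog '{"increments":[[0,0,0,1,1],[0,0,0,1,1],[0,0,0,1,1],[0,0,0,1,1],[0,1,0,0,1]]}'
python3 -m jog '{"increments":[[0,1,0,0,1],[0,1,0,0,1],[0,1,0,0,1],[0,1,0,0,1],[0,1,0,0,1]]}'
python3 -m jog '{"increments":[[0,1,0,0,1],[0,1,0,0,1],[0,1,0,0,1],[0,1,0,0,1],[0,1,0,0,1]]}'
```

```text
time: 1.82
tcp_pos: [0.1527, 0.6061, 0.2313]
orientation: [180.0, -0.0, 115.5]
ft_force: [-0.2, -0.1, 0.0]
finger_gap: 0.0853
gripper_force: 0.0
time: 2.45
tcp_pos: [0.1808, 0.599, 0.2314]
orientation: [-180.0, -0.0, 75.8]
ft_force: [1.0, 0.1, -0.9]
finger_gap: 0.0853
gripper_force: 0.0
time: 3.08
tcp_pos: [0.3282, 0.5618, 0.2313]
orientation: [180.0, -0.0, 75.9]
ft_force: [-1.4, 0.3, 0.8]
finger_gap: 0.0855
gripper_force: 0.0
time: 3.7
tcp_pos: [0.4736, 0.5252, 0.2313]
orientation: [-180.0, -0.0, 75.9]
ft_force: [0.1, 0.4, -0.2]
finger_gap: 0.0856
gripper_force: 0.0
```

```bash
python3 -m jog '{"increments":[[-1,0.25,0,0,1],[-1,0.25,0,0,1],[-1,0.25,0,0,1],[-1,0.25,0,0,1],[-1,0.25,0,0,1]]}' >/dev/null
python3 -m jog '{"increments":[[-1,0.25,0,0,1],[-1,0.25,0,0,1],[-1,0.25,0,0,1],[-1,0.25,0,0,1],[-1,0.25,0,0,1]]}' >/dev/null
python3 -m jog '{"increments":[[-1,0.25,0,0,1],[-1,0.25,0,0,1],[-1,0.25,0,0,1],[-1,0.25,0,0,1],[-1,0.25,0,0,1]]}' >/dev/null
python3 -m jog '{"increments":[[-1,0.25,0,0,1],[-1,0.25,0,0,1],[-1,0.25,0,0,1],[-1,0.25,0,0,1],[-1,0.25,0,0,1]]}' >/dev/null
python3 -m jog '{"increments":[[-1,0.25,0,0,1],[-1,0.25,0,0,1],[-1,0.25,0,0,1],[-1,0.25,0,0,1],[-1,0.25,0,0,1]]}'
python3 -m jog '{"increments":[[-1,0.25,0,0,1],[-1,0.25,0,0,1],[-1,0.25,0,0,1],[0,0,0,1,1],[0,0,0,1,1]]}'
python3 -m jog '{"increments":[[0,0,0,1,1],[0,0,0,1,1],[0,0,0,1,1],[0,0,0,1,1],[0,0,0,0.05,1]]}'
```

```text
time: 6.82
tcp_pos: [0.4712, -0.2487, 0.2314]
orientation: [180.0, -0.0, 75.9]
ft_force: [0.8, 0.2, -0.1]
finger_gap: 0.0856
gripper_force: 0.0
time: 7.45
tcp_pos: [0.4709, -0.3408, 0.2311]
orientation: [-180.0, -0.0, 55.5]
ft_force: [0.8, -0.8, -0.0]
finger_gap: 0.0852
gripper_force: 0.0
time: 8.07
tcp_pos: [0.4711, -0.3404, 0.2313]
orientation: [-180.0, -0.0, 15.4]
ft_force: [0.1, -0.6, 0.1]
finger_gap: 0.0852
gripper_force: 0.0
```

```bash
cat > go.py <<'E'
# go.py x y z yaw : needed tool-frame shift (units) at the present yaw, from measured pose
import sys
from h import *
o=readout.get_obs();t=np.array([float(a) for a in sys.argv[1:5]])
from scipy.spatial.transform import Rotation as S
Rm=S.from_euler("xyz",o["orientation"],degrees=True)
d=Rm.inv().apply(t[:3]-o["tcp_pos"])/.03
yaw=o["orientation"][2];dy=(t[3]-yaw+180)%360-180
R2=S.from_euler("xyz",[180,0,t[3]],degrees=True)
print("t",o["time"],"tcp",o["tcp_pos"].round(4),"ori",o["orientation"].round(2),"units now",d.round(2),"after turn",(R2.inv().apply(t[:3]-o["tcp_pos"])/.03).round(2),"turn",round(-dy/10,2))
E
python3 go.py .460 -.344 .015 15.4
```

```text
t 8.075 tcp [ 0.4711 -0.3404  0.2313] ori [-180.    -0.    15.4] units now [-0.39  0.02  7.21] after turn [-0.39  0.02  7.21] turn 0.0
```

```bash
python3 -m jog '{"increments":[[-0.39,0.02,0,0,1],[0,0,1,0,1],[0,0,1,0,1],[0,0,1,0,1],[0,0,1,0,1]]}' 30 >/dev/null
python3 -m jog '{"increments":[[0,0,1,0,1],[0,0,1,0,1],[0,0,0.7,0,1],[0,0,0.5,0,1],[0,0,0,0,1]]}'
python3 -m jog '{"increments":[[0,0,0,0,0],[0,0,0,0,0],[0,0,0,0,0],[0,0,0,0,0],[0,0,0,0,0]]}' 30
```

```text
time: 9.32
tcp_pos: [0.4595, -0.344, 0.0146]
orientation: [-179.9, 0.0, 15.4]
ft_force: [0.1, -0.1, 0.6]
finger_gap: 0.0858
gripper_force: 0.0
time: 9.95
tcp_pos: [0.4601, -0.3442, 0.016]
orientation: [180.0, -0.0, 15.4]
ft_force: [-1.8, 1.1, 6.7]
finger_gap: 0.0391
gripper_force: 31.5
```

```bash
python3 -m jog '{"increments":[[0,0,-0.5,0,0],[0,0,-1,0,0],[0,0,-1,0,0],[0,0,-1,0,0],[0,0,-1,0.73,0]]}'
python3 go.py .512 -.061 .15 8.1
```

```text
time: 10.58
tcp_pos: [0.4598, -0.3438, 0.152]
orientation: [180.0, -0.0, 7.9]
ft_force: [0.9, 0.4, -2.0]
finger_gap: 0.0398
gripper_force: 31.0
t 10.575 tcp [ 0.4598 -0.3438  0.152 ] ori [ 1.80e+02 -1.00e-02  7.93e+00] units now [ 3.02 -9.1   0.07] after turn [ 3.05 -9.09  0.07] turn -0.02
```

```bash
python3 -m jog '{"increments":[[0.3,-0.9,0,0,0],[0.3,-0.9,0,0,0],[0.3,-0.9,0,0,0],[0.3,-0.9,0,0,0],[0.3,-0.9,0,0,0]]}' >/dev/null
python3 -m jog '{"increments":[[0.3,-0.9,0,0,0],[0.3,-0.9,0,0,0],[0.3,-0.9,0,0,0],[0.3,-0.9,0,0,0],[0.3,-0.9,0,0,0]]}'
python3 go.py .512 -.061 .034 8.1
python3 - <<'E'
from m import *
p=cams.read_camera("scene");save(p,"s2.png")
w=cloud(cams.read_camera("top"))
print("front panel",rect(w,(.443,-.07),.11,.09,.1))
print("floor",rect(w,(.518,-.06),.09,.008,.02))
E
```

```text
time: 11.82
tcp_pos: [0.5112, -0.0631, 0.151]
orientation: [180.0, -0.0, 8.1]
ft_force: [0.5, -0.6, -3.4]
finger_gap: 0.0398
gripper_force: 31.2
t 11.825 tcp [ 0.5112 -0.0631  0.151 ] ori [ 1.7999e+02 -2.0000e-02  8.0700e+00] units now [ 0.04 -0.07  3.9 ] after turn [ 0.04 -0.07  3.9 ] turn -0.0
front panel (16, 'z0.094', 'c', [438.0, 17.8], 'sz', [6.5, 8.7], 'ang88.6', 'mean', [438.8, 17.8])
floor (403, 'z0.015', 'c', [521.2, 12.0], 'sz', [30.4, 116.6], 'ang82.1', 'mean', [529.9, 8.8])
```

View pics/s2.png

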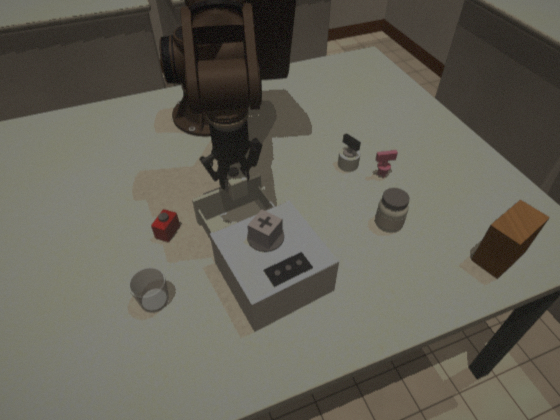

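The picture shows the cartridge held at about (235,187), above the open drawer, and the drawer hasn't moved. I'll lower it and release.

```bash
python3 -m jog '{"increments":[[0.04,-0.07,1,0,0],[0,0,1,0,0],[0,0,1,0,0],[0,0,0.6,0,0],[0,0,0.2,0,0]]}'
python3 -m jog '{"increments":[[0,0,0.1,0,0],[0,0,0.1,0,0],[0,0,0,0,0],[0,0,0,0,1],[0,0,0,0,1]]}'
python3 -m jog '{"increments":[[0,0,0,0,1],[0,0,0,0,1],[0,0,0,0,1],[0,0,0,0,1],[0,0,0,0,1]]}'
```

```text
time: 12.55
tcp_pos: [0.5118, -0.0622, 0.0358]
orientation: [-180.0, 0.1, 8.0]
ft_force: [-0.4, 0.3, -2.2]
finger_gap: 0.0396
gripper_force: 31.1
time: 13.18
tcp_pos: [0.5124, -0.0619, 0.0307]
orientation: [180.0, -0.0, 8.1]
ft_force: [0.4, 0.7, -0.7]
finger_gap: 0.0742
gripper_force: 0.0
time: 13.8
tcp_pos: [0.5122, -0.0619, 0.0303]
orientation: [-180.0, -0.0, 8.1]
ft_force: [-0.2, 1.2, 0.3]
finger_gap: 0.0853
gripper_force: 0.0
```

```bash
python3 -m jog '{"increments":[[0,0,-0.5,0,1],[0,0,-1,0,1],[0,0,-1,0,1],[0,0,-1,0,1],[0,0,-1,0,0]]}' >/dev/null
python3 -m jog '{"increments":[[-0.8,0.37,-0.5,0,0],[-0.8,0.37,0,0,0],[-0.8,0.37,0,0,0],[-0.89,0.36,0,0,0],[0,0,0,0,0]]}'
python3 - <<'E'
from m import *
for n in("top","scene"):
    p=cams.read_camera(n);w=cloud(p)
    if n=="top":save(p,"t3.png")
    print(n,"cart",rect(w,(.512,-.062),.05,.06,.072),"panel",rect(w,(.443,-.07),.11,.09,.1),"cap",rect(w,(.512,-.062),.05,.073,.082))
    print([(round(d["score"],2),cw(p,d["location"]).round(3).tolist()) for q in ("tray_lip","tray_floor","cartridge") for d in spot_point(p,q)])
E
python3 go.py .421 -.119 .062 8.1
```

```text
time: 15.05
tcp_pos: [0.4195, -0.1198, 0.1812]
orientation: [180.0, -0.0, 8.0]
ft_force: [0.1, 0.0, 0.6]
finger_gap: 0.0
gripper_force: 0.0
top cart (382, 'z0.066', 'c', [512.0, -62.5], 'sz', [59.7, 40.3], 'ang7.8', 'mean', [511.7, -61.9]) panel (339, 'z0.094', 'c', [443.4, -49.4], 'sz', [20.0, 141.0], 'ang7.8', 'mean', [447.1, -49.0]) cap (90, 'z0.076', 'c', [512.1, -62.5], 'sz', [21.8, 22.0], 'ang26.6', 'mean', [511.8, -62.5])
[(0.6, [0.434, -0.072, 0.076]), (0.77, [0.516, -0.057, 0.016]), (0.84, [0.512, -0.066, 0.013]), (0.57, [0.452, -0.237, 0.004])]
scene cart (241, 'z0.066', 'c', [511.0, -63.3], 'sz', [59.0, 39.5], 'ang8.8', 'mean', [515.4, -64.4]) panel (270, 'z0.093', 'c', [450.9, -69.1], 'sz', [14.8, 181.3], 'ang8.7', 'mean', [451.9, -71.4]) cap (58, 'z0.076', 'c', [512.1, -62.3], 'sz', [20.3, 23.6], 'ang39.1', 'mean', [512.4, -62.6])
[(0.69, [0.432, -0.069, 0.082]), (0.82, [0.519, -0.059, 0.015]), (0.93, [0.508, -0.061, 0.011]), (0.86, [0.454, -0.232, -0.0])]
t 15.45 tcp [ 0.4209 -0.1191  0.1802] ori [-179.99    0.      8.1 ] units now [ 0.   -0.    3.94] after turn [ 0.   -0.    3.94] turn -0.0
```

View pics/t3.png

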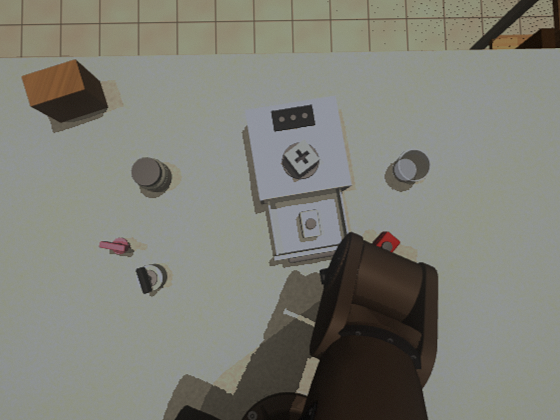

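The cartridge stands upright in the drawer at top (310,224), and the arm is in front of the lip. I'll lower the closed fingers and push.

```bash
python3 -m jog '{"increments":[[0,0,1,0,0],[0,0,1,0,0],[0,0,1,0,0],[0,0,0.9,0,0],[0,0,0,0,0]]}'
python3 -m jog '{"increments":[[0.2,0,0,0,0],[0.2,0,0,0,0],[0.3,0,0,0,0],[0.4,0,0,0,0],[0.4,0,0,0,0]]}'
python3 -m jog '{"increments":[[0.4,0,0,0,0],[0.4,0,0,0,0],[0.4,0,0,0,0],[0.4,0,0,0,0],[0.4,0,0,0,0]]}'
python3 -m jog '{"increments":[[0.2,0,0,0,0],[0.1,0,0,0,0],[0.1,0,0,0,0],[0,0,0,0,0],[0,0,0,0,0]]}'
python3 go.py .421 -.119 .062 8.1
```

```text
time: 16.08
tcp_pos: [0.4201, -0.1189, 0.062]
orientation: [-179.9, 0.2, 8.1]
ft_force: [0.2, -0.2, 0.8]
finger_gap: -0.0001
gripper_force: 0.0
time: 16.7
tcp_pos: [0.4661, -0.1129, 0.0635]
orientation: [180.0, -0.0, 8.1]
ft_force: [-1.8, -0.8, 1.7]
finger_gap: -0.0001
gripper_force: 0.9
time: 17.32
tcp_pos: [0.5253, -0.1045, 0.0632]
orientation: [-180.0, 0.0, 8.1]
ft_force: [-0.9, 0.5, 0.8]
finger_gap: 0.0002
gripper_force: 0.9
time: 17.95
tcp_pos: [0.5365, -0.103, 0.0633]
orientation: [180.0, -0.0, 8.1]
ft_force: [0.8, 1.0, 0.2]
finger_gap: 0.0001
gripper_force: 0.0
t 17.95 tcp [ 0.5365 -0.103   0.0633] ori [ 1.80e+02 -2.00e-02  8.06e+00] units now [-3.89 -0.01  0.04] after turn [-3.89 -0.01  0.04] turn -0.0
```

Pushing at about 2 N. I'll continue in small steps until the force rises.

```bash
python3 -m jog '{"increments":[[0.1,0,0,0,0],[0.1,0,0,0,0],[0.1,0,0,0,0],[0.1,0,0,0,0],[0,0,0,0,0]]}'
python3 -m jog '{"increments":[[0.05,0,0,0,0],[0.05,0,0,0,0],[0.05,0,0,0,0],[0.05,0,0,0,0],[0,0,0,0,0]]}'
```

```text
time: 18.58
tcp_pos: [0.5487, -0.1012, 0.0633]
orientation: [180.0, -0.0, 8.1]
ft_force: [-0.0, 0.1, 0.1]
finger_gap: -0.0001
gripper_force: 0.0
time: 19.2
tcp_pos: [0.5502, -0.1009, 0.0632]
orientation: [-179.9, 0.5, 8.1]
ft_force: [-23.8, -9.9, 15.3]
finger_gap: 0.0001
gripper_force: 12.9
```

```bash
python3 -m jog '{"increments":[[-0.5,0,0,0,0],[-0.5,0,0,0,0],[-0.3,0,-0.7,0,0.5],[0,0,-1,0,1],[0,-0.5,-1,0,1]]}'
python3 -m jog '{"increments":[[0,-0.8,-1,0,1],[0,-1,-0.9,0,1],[0,-1,0,0,1],[0,-1,0,0,1],[0,-1,0,0,1]]}'
python3 -m jog '{"increments":[[0,-1,0,0,1],[0,-1,0,0,1],[0,-1,0,0,1],[0,-1,0,0,1],[0,-1,0,0,1]]}'
python3 - <<'E'
from m import *
for n in("top","scene"):
    p=cams.read_camera(n);w=cloud(p);print(n)
    print("panel",rect(w,(.56,-.055),.12,.088,.1),"key",rect(w,(.399,.301),.055,.088,.105),"stand",rect(w,(.399,.301),.045,.038,.054))
    r=[(round(d["score"],2),cw(p,d["location"]).round(4).tolist()) for q in ("tray_lip","key","socket_mouth") for d in spot_point(p,q)];print(r)
    m=masks_of(p,"key")
    for k in m:
        q=w[k["region"]&(w[...,2]>.088)]
        if len(q)>20: R=cv2.minAreaRect((q[:,:2]*1000).astype(np.float32));print("keymask",R,len(q), np.linalg.svd(q[:,:2]-q[:,:2].mean(0),full_matrices=False)[2][0])
E
python3 go.py .399 .301 .2 19
```

```text
time: 19.82
tcp_pos: [0.5132, -0.0914, 0.1451]
orientation: [-180.0, -0.0, 8.0]
ft_force: [0.5, 0.9, -0.6]
finger_gap: 0.0543
gripper_force: 0.0
time: 20.45
tcp_pos: [0.4928, 0.0524, 0.2013]
orientation: [-180.0, -0.0, 8.1]
ft_force: [0.5, 0.2, -0.3]
finger_gap: 0.0853
gripper_force: 0.0
time: 21.08
tcp_pos: [0.4718, 0.2009, 0.2013]
orientation: [-180.0, -0.0, 8.1]
ft_force: [0.3, 0.0, 0.1]
finger_gap: 0.0854
gripper_force: 0.0
top
panel (545, 'z0.094', 'c', [567.1, -56.5], 'sz', [21.2, 189.8], 'ang8.3', 'mean', [568.7, -52.0]) key (8, 'z0.098', 'c', [395.0, 299.5], 'sz', [2.0, 12.0], 'ang17.0', 'mean', [394.8, 299.3]) stand (25, 'z0.047', 'c', [393.4, 303.1], 'sz', [5.2, 50.4], 'ang9.9', 'mean', [395.1, 291.4])
[(0.74, [0.5567, -0.0529, 0.079]), (0.7, [0.6428, -0.0424, 0.159]), (0.5, [0.3993, 0.3073, 0.046]), (0.69, [0.6442, -0.0403, 0.1593])]
scene
panel (38, 'z0.091', 'c', [576.9, -83.5], 'sz', [47.5, 168.9], 'ang32.5', 'mean', [593.7, -113.1]) key (106, 'z0.096', 'c', [399.0, 301.3], 'sz', [55.4, 18.5], 'ang17.2', 'mean', [401.2, 299.8]) stand (219, 'z0.045', 'c', [401.1, 299.6], 'sz', [59.5, 55.0], 'ang39.8', 'mean', [405.5, 296.3])
[(0.46, [0.5537, -0.0519, 0.0815]), (0.95, [0.4677, 0.371, 0.03]), (0.55, [0.3979, 0.3015, 0.0453]), (0.93, [0.6438, -0.0371, 0.1564]), (0.17, [0.6711, -0.0351, -0.0008])]
keymask ((399.02105712890625, 301.3074951171875), (55.407920837402344, 18.523681640625), 17.18682861328125) 106 [0.94654152 0.32258201]
t 21.575 tcp [0.4725 0.1994 0.2013] ori [-1.7999e+02 -1.0000e-02  8.0100e+00] units now [-1.95 -3.69  0.04] after turn [-1.21 -4.    0.04] turn -1.1
```

The drawer is shut: the lip sits at unit x = -121 mm as predicted, and it met a hard stop. Next, the key.

```bash
python3 -m jog '{"increments":[[0,0,0,-1,1],[-0.3,-0.99,0,0,1],[-0.3,-0.99,0,0,1],[-0.3,-0.99,0,0,1],[-0.35,-0.99,0,0,1]]}' 80 >/dev/null
python3 go.py .399 .301 .064 18.1
```

```text
t 22.2 tcp [0.3995 0.3018 0.2013] ori [-1.7999e+02 -2.0000e-02  1.8020e+01] units now [-0.02  0.02  4.58] after turn [-0.02  0.02  4.58] turn -0.01
```

```bash
python3 -m jog '{"increments":[[0,0,1,0,1],[0,0,1,0,1],[0,0,1,0,1],[0,0,1,0,1],[0,0,0.58,0,1]]}'
python3 -m jog '{"increments":[[0,0,0,0,1],[0,0,0,0,0],[0,0,0,0,0],[0,0,0,0,0],[0,0,0,0,0]]}' 80
python3 -m jog '{"increments":[[0,0,0,0,0],[0,0,0,0,0],[0,0,0,0,0],[0,0,0,0,0],[0,0,0,0,0]]}' 80
```

```text
time: 22.82
tcp_pos: [0.3997, 0.3009, 0.0626]
orientation: [180.0, 0.1, 18.0]
ft_force: [-0.4, -0.0, 0.8]
finger_gap: 0.0856
gripper_force: 0.0
time: 23.45
tcp_pos: [0.3999, 0.3015, 0.0642]
orientation: [-180.0, -0.0, 18.1]
ft_force: [-0.3, 1.4, 0.5]
finger_gap: 0.0133
gripper_force: 78.5
time: 24.08
tcp_pos: [0.3999, 0.3015, 0.0642]
orientation: [-180.0, -0.0, 18.1]
ft_force: [-1.2, -0.0, 6.3]
finger_gap: 0.013
gripper_force: 78.5
```

```bash
python3 -m jog '{"increments":[[0,0,-0.5,0,0],[0,0,-1,0,0],[0,0,-1,0,0],[0,0,-1,0,0],[0,0,-1,0,0]]}'
python3 -m jog '{"increments":[[0,0,-1,0,0],[0,0,-0.4,0,0],[0,0,0,-0.9,0],[0,0,0,-0.84,0],[0,0,0,0,0]]}'
python3 go.py .6456 -.0409 .241 35.5
```

```text
time: 24.7
tcp_pos: [0.3996, 0.3012, 0.2007]
orientation: [-180.0, -0.0, 18.1]
ft_force: [0.2, 0.4, -0.7]
finger_gap: 0.0127
gripper_force: 77.9
time: 25.32
tcp_pos: [0.3995, 0.3012, 0.2405]
orientation: [-180.0, 0.1, 35.4]
ft_force: [0.1, -0.3, -1.1]
finger_gap: 0.013
gripper_force: 77.8
t 25.325 tcp [0.3995 0.3012 0.2405] ori [-1.7999e+02  5.0000e-02  3.5400e+01] units now [ 0.08 14.05 -0.02] after turn [ 0.06 14.05 -0.02] turn -0.01
```

```bash
cat > sock.py <<'E'
from h import *
from scipy.optimize import minimize
from scipy.ndimage import map_coordinates
g=np.arange(-30,30.1,.75);X,Y=np.meshgrid(g,g)
ax,ay=abs(X),abs(Y)
inb=(ax<25)&(ay<25); cr=((ax<4.25)&(ay<16.5))|((ay<4.25)&(ax<16.5))
ring=(np.maximum(ax,ay)>27)
def fit(p):
    I=cv2.GaussianBlur(p["pixels"].mean(2).astype(np.float32),(0,0),.6)
    def f(v,wr):
        c,s=np.cos(v[2]),np.sin(v[2])
        P=np.stack([v[0]+c*X-s*Y,v[1]+s*X+c*Y,np.full_like(X,160)],-1)/1000
        uv=px(p,P);J=map_coordinates(I,[uv[:,1],uv[:,0]],order=1).reshape(X.shape)
        return J[cr].mean()-J[inb&~cr].mean()+wr*(J[ring].mean()-J[inb&~cr].mean())
    out=[]
    for wr in(0,.7):
        r=min((minimize(f,[645.6+dx,-40.9+dy,np.radians(35.5+da)],args=(wr,),method="Nelder-Mead",options=dict(initial_simplex=[[645.6+dx,-40.9+dy,np.radians(35.5+da)],[648.6+dx,-40.9+dy,np.radians(35.5+da)],[645.6+dx,-37.9+dy,np.radians(35.5+da)],[645.6+dx,-40.9+dy,np.radians(41+da)]])) for dx in(-2,2) for dy in(-2,2) for da in(-4,4)),key=lambda r:r.fun)
        out.append((r.x[:2].round(1).tolist(),round(np.degrees(r.x[2]),1),round(float(r.fun),1)))
    return out
if __name__=="__main__":
    for n in("top","scene","top","scene"):
        p=cams.read_camera(n);print(n,fit(p))
    save(p,"s4.png")
    w=cloud(p);o=readout.get_obs();t=o["tcp_pos"]
    uv=px(p,t)[0].astype(int);print(uv, t)
    c=p["pixels"][max(0,uv[1]-50):uv[1]+60,max(0,uv[0]-70):uv[0]+70]
    cv2.imwrite("pics/c4.png",cv2.resize(c,None,fx=5,fy=5,interpolation=cv2.INTER_CUBIC)[:,:,::-1])
    b=p["pixels"].astype(int)
    m=(np.linalg.norm(w-t+np.array([0,0,.03]),axis=-1)<.05)&(w[...,2]<t[2]-.012)
    q=w[m]; print(len(q)); 
    for zl in np.arange(.17,.23,.005):
        s=q[(q[:,2]>=zl)&(q[:,2]<zl+.005)]
        if len(s):print(zl.round(3),len(s),((s-t).mean(0)*1000).round(1)[:2],(np.ptp(s[:,:2],axis=0)*1000).round(1))
E
python3 sock.py
```

```text
top [([645.9, -41.8], np.float64(35.7), -66.3), ([645.6, -41.6], np.float64(35.9), -95.1)]
scene [([643.6, -40.1], np.float64(35.6), -37.4), ([644.2, -40.2], np.float64(36.1), -45.0)]
top [([645.9, -41.8], np.float64(35.8), -66.2), ([645.6, -41.6], np.float64(35.9), -94.9)]
scene [([643.6, -40.1], np.float64(35.9), -37.9), ([644.2, -40.2], np.float64(36.2), -45.3)]
[358  92] [0.39973783 0.30130954 0.24072817]
172
0.19 6 [ 0.1 -3.9] [20.6 17.8]
0.195 20 [ 3.7 -5. ] [21.  25.4]
0.2 15 [ 4.  -4.3] [23.4 20.3]
0.205 20 [ 4.5 -4.5] [20.  21.6]
0.21 13 [ 6.  -5.1] [21.3 19.3]
0.215 5 [ 7.5 -9.5] [ 6.4 19.7]
0.22 24 [ 9.4 -7. ] [29.4 32.5]
0.225 69 [ 1.9 -3.9] [39.3 38. ]
```

View pics/c4.png

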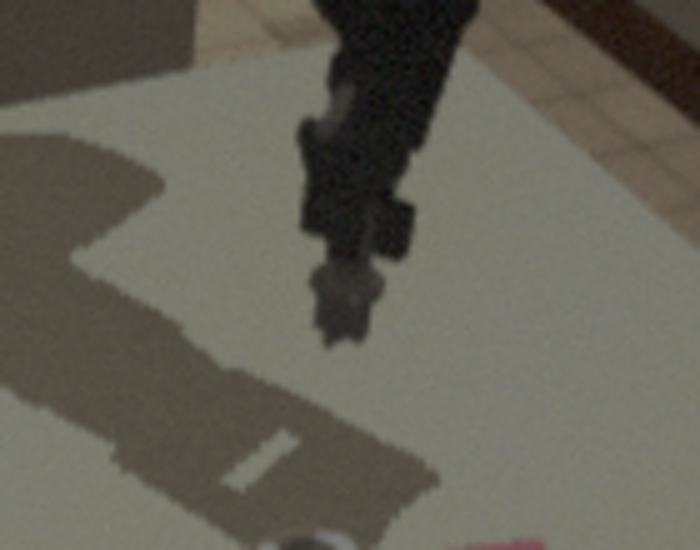

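```bash
python3 -m jog '{"increments":[[0,1,0,-0.05,0],[0,1,0,0,0],[0,1,0,0,0],[0,1,0,0,0],[0,1,0,0,0]]}' >/dev/null
python3 -m jog '{"increments":[[0,1,0,0,0],[0,1,0,0,0],[0,1,0,0,0],[0,1,0,0,0],[0,1,0,0,0]]}' > /dev/null
python3 -m jog '{"increments":[[0,1,0,0,0],[0,1,0,0,0],[0,1,0,0,0],[0,1,0,0,0],[0,0,0,0,0]]}'
python3 go.py .645 -.041 .24 35.9
cat > fl.py <<'E'
from h import *
o=readout.get_obs();t=o["tcp_pos"];zf=t[2]-.0142
for n in("scene","top"):
    p=cams.read_camera(n);w=cloud(p)
    d=np.hypot(w[...,0]-t[0],w[...,1]-t[1])
    q=w[(d<.035)&(abs(w[...,2]-zf)<.004)]
    if len(q)>5:
        c,r=cv2.minEnclosingCircle((q[:,:2]*1000).astype(np.float32))
        # robust: circle of known r=19 fitted to hull
        print(n,len(q),np.median(q[:,2]).round(4),"flange centre",np.round(c,1),"r",round(r,1),"TCP",(t*1000).round(1))
    s=w[(d<.05)&(abs(w[...,2]-.16)<.004)]
    if len(s)>5:print("   block",len(s),cv2.minAreaRect((s[:,:2]*1000).astype(np.float32)))
save(p,"t5.png")
p=cams.read_camera("scene");uv=px(p,t)[0].astype(int)
cv2.imwrite("pics/c5.png",cv2.resize(p["pixels"][uv[1]-30:uv[1]+50,uv[0]-50:uv[0]+50],None,fx=7,fy=7,interpolation=cv2.INTER_CUBIC)[:,:,::-1])
E
python3 fl.py
```

```text
time: 27.4
tcp_pos: [0.6468, -0.0403, 0.2401]
orientation: [-180.0, 0.0, 35.8]
ft_force: [-0.9, -0.2, -1.0]
finger_gap: 0.013
gripper_force: 78.1
t 27.4 tcp [ 0.6468 -0.0403  0.2401] ori [-1.7998e+02  2.0000e-02  3.5770e+01] units now [-0.06 -0.02  0.  ] after turn [-0.06 -0.02  0.  ] turn -0.01
scene 146 0.2257 flange centre [646.4 -42. ] r 18.5 TCP [646.8 -40.3 240.1]
   block 421 ((645.0616455078125, -41.2829475402832), (54.1855583190918, 53.120216369628906), 34.689632415771484)
```

View pics/c5.png

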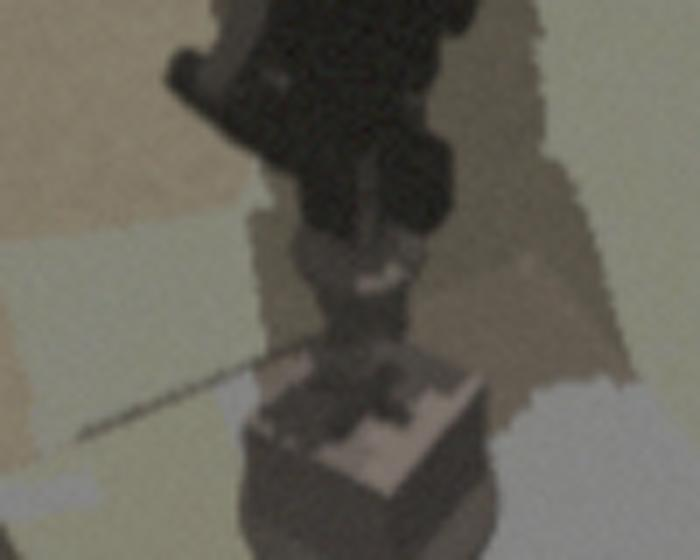

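The key hangs upright, centred within about 2 mm over the block, and its fins look parallel to the slot arms. I'll trim the position and descend while watching the force.

```bash
python3 -m jog '{"increments":[[-0.02,-0.04,0.5,0,0],[0,0,0.4,0,0],[0,0,0.1,0,0],[0,0,0.05,0,0],[0,0,0,0,0]]}'
python3 -m jog '{"increments":[[0,0,0.05,0,0],[0,0,0.05,0,0],[0,0,0.05,0,0],[0,0,0,0,0],[0,0,0,0,0]]}'
```

```text
time: 28.18
tcp_pos: [0.6452, -0.0381, 0.2095]
orientation: [180.0, -0.0, 36.0]
ft_force: [0.3, 1.1, -1.6]
finger_gap: 0.0126
gripper_force: 78.2
time: 28.8
tcp_pos: [0.6453, -0.0384, 0.205]
orientation: [180.0, -0.0, 36.0]
ft_force: [2.7, -1.3, -0.5]
finger_gap: 0.0133
gripper_force: 78.2
```

```bash
python3 -m jog '{"increments":[[-0.01,0.04,0,0,0],[0,0,0.04,0,0],[0,0,0.04,0,0],[0,0,0,0,0],[0,0,0,0,0]]}'
```

```text
time: 29.42
tcp_pos: [0.6455, -0.0392, 0.2025]
orientation: [-180.0, 0.0, 36.0]
ft_force: [0.1, 0.3, -2.1]
finger_gap: 0.0129
gripper_force: 78.0
```

```bash
python3 -m jog '{"increments":[[0,0,0.06,0,0],[0,0,0.06,0,0],[0,0,0.06,0,0],[0,0,0.06,0,0],[0,0,0,0,0]]}'
```

```text
time: 30.05
tcp_pos: [0.6455, -0.0393, 0.1951]
orientation: [-180.0, 0.0, 36.0]
ft_force: [-0.3, -0.3, -1.7]
finger_gap: 0.0134
gripper_force: 78.0
```

Meshed with free sliding and no side force. Continuing onto the spring.

```bash
python3 -m jog '{"increments":[[0,0,0.1,0,0],[0,0,0.1,0,0],[0,0,0.1,0,0],[0,0,0.06,0,0],[0,0,0,0,0]]}'
python3 -m jog '{"increments":[[0,0,0.05,0,0],[0,0,0.05,0,0],[0,0,0.05,0,0],[0,0,0,0,0],[0,0,0,0,0]]}'
```

```text
time: 30.68
tcp_pos: [0.6457, -0.0393, 0.1847]
orientation: [180.0, -0.0, 36.0]
ft_force: [0.6, -0.3, 3.6]
finger_gap: 0.0128
gripper_force: 78.8
time: 31.3
tcp_pos: [0.6457, -0.0393, 0.1802]
orientation: [180.0, -0.0, 36.0]
ft_force: [-0.5, 1.0, 7.0]
finger_gap: 0.0126
gripper_force: 79.0
```

```bash
python3 -m jog '{"increments":[[0,0,0.04,0,0],[0,0,0.02,0,0],[0,0,0.02,0,0],[0,0,0,0,0],[0,0,0,0,0]]}'
```

```text
time: 31.92
tcp_pos: [0.6457, -0.0393, 0.1792]
orientation: [179.9, -0.1, 36.0]
ft_force: [-4.3, 0.9, 16.4]
finger_gap: 0.0126
gripper_force: 80.8
```

```bash
python3 -m jog '{"increments":[[0,0,0.02,0,0],[0,0,0,0,0],[0,0,0,0,0],[0,0,0,0,0],[0,0,0,0,0]]}'
python3 fl.py
python3 - <<'E'
from h import *
p=cams.read_camera("scene")
print([(q,round(d["score"],2),cw(p,d["location"]).round(4).tolist()) for q in ("tray_lip","key","jar","cup","socket_mouth") for d in spot_point(p,q)][:9])
E
```

```text
time: 32.55
tcp_pos: [0.6458, -0.0393, 0.1791]
orientation: [179.9, -0.1, 36.0]
ft_force: [-5.6, 0.1, 20.3]
finger_gap: 0.0129
gripper_force: 81.5
scene 165 0.164 flange centre [649.6 -46.8] r 27.7 TCP [645.8 -39.3 179.1]
   block 300 ((645.1617431640625, -41.10894012451172), (53.77399826049805, 53.470191955566406), 36.921504974365234)
[('tray_lip', 0.47, [0.5543, -0.0495, 0.0827]), ('key', 0.79, [0.6412, -0.0382, 0.1574]), ('key', 0.64, [0.4689, 0.3742, 0.0298]), ('jar', 0.87, [0.6258, 0.296, 0.0009]), ('cup', 0.76, [0.6346, -0.2984, 0.0015]), ('cup', 0.53, [0.395, 0.3022, 0.0029]), ('socket_mouth', 0.77, [0.6433, -0.0371, 0.1599])]
```

View pics/c5.png

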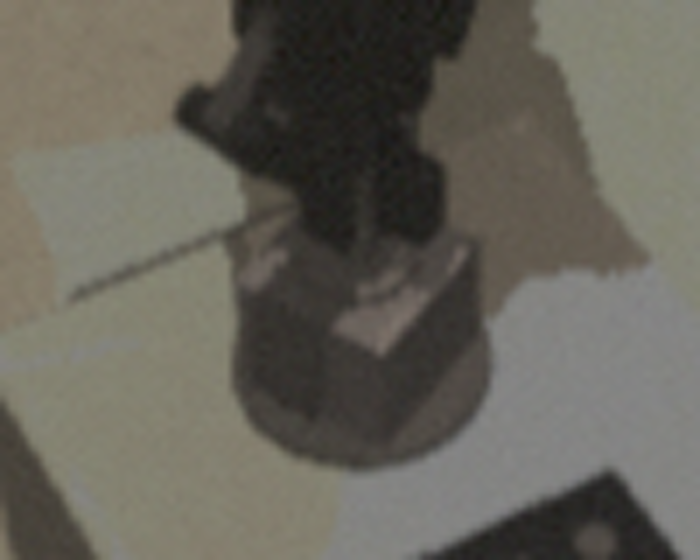

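The flange lies flat on the block, with no gap showing in the crop. The key stays gripped at 80 N and pressed home at 20 N. The drawer is shut, and the jar and cup haven't moved. Handing in.

```bash
python3 -c "
from plant import finish_job
print(finish_job())"
```

```text
the job is handed in; nothing more can be done
None
```

I handed the job in at about 33 s of the 72 s: the cartridge is upright in the shut drawer and the key is meshed, pressed home and still gripped; the jar and cup haven't moved, and no verdict came back.

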